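# Pulse the balcony coffee grinder by its twist lid

### The job

Push the coffee grinder into the far left corner of its wooden tray (far and left as the robot sees it), flush against both raised rims, so that it cannot turn. Then drop its loose twist lid into the bowl, the two lugs through the two slots, and turn it clockwise (seen from above) against its spring about half of the way to the lock, to the single middle rib where the grinder pulses, never letting it click over into the lock. Finish while still gripping the lid and holding it there against the spring, the lid seated and the grinder still in its corner, with the cup, glass, bowl and dominoes left where they are.

Things in the scene. Friction and masses are not known exactly. Their poses are not given: they have to be found in the camera images.
- tray: Wooden serving tray, immovable, 280 (x) by 300 (y) mm outside, floor 8 mm thick, raised rim all round 10 mm thick with its top 26 mm above the table. Origin at the centre of its underside; its x points away from the robot, y to the robot's left, turned by up to 0.15 rad.
- tray_corner (a point): The tray's inner far left corner, on the tray floor (8 mm above the table), where the inner faces of the far rim (+x side) and of the left rim (+y side) meet; 130 mm along the tray's x and 140 mm along its y from the tray's origin.
- grinder: Loose cordless coffee grinder, 680 to 980 g, friction about 0.6. A square aluminium block 110 by 110 mm, straight-sided, 72 mm high, carries a round grey collar, 85 mm outer diameter, up to 112 mm, open on top. Origin at the centre of its underside; x, y square to the block's faces, within 0.3 rad of the tray's x, y. In the corner its origin is 55 mm from both rims.
- grinder_mouth (a point): Centre of the collar's mouth, on its axis, 112 mm above the grinder's underside. A flange 5 mm thick, level with the collar's top, leaves an opening of 57 mm diameter.
- grinder_slot (a point): Middle of one of the two slots in the flange, at its top, 32 mm from the axis on the grinder's +x side; the other is opposite, on the -x side. Each is 17 mm wide and reaches out to 36 mm from the axis; a short broad rib outside the collar marks it.
- pulse_mark (a point): Top of the single tall thin rib on the outside of the collar, 44 mm from the axis and 35 degrees clockwise from the +x slot (another is opposite): the bar's end points to it in the pulse position. The pair of ribs at 66 and 74 degrees marks the lock.
- lid: Grey twist lid, 70 g, on the table. Origin at the centre of its underside. From below: plug 52 mm diameter with chamfered nose, 0 to 18 mm; brim 80 mm diameter, 18 to 22 mm; grip bar on top. Two lugs, 11 mm wide, 4 to 10 mm high, reach 34 mm out on its +x and -x sides. Home, the brim rests on the collar and the origin is 94 mm above the grinder's underside, 14 mm lower than resting on its lugs.
- lid_grip (a point): Middle of the lid's grip bar, on the lid's axis, 36 mm above its underside. The bar is 62 mm long (lid's x, over the lugs), 22 mm wide (lid's y) and stands from 22 to 48 mm; pinch it across its width from above. To go in, it must lie along the grinder's x, either way round. Play 2.5 mm round the plug, 3 mm beside the lugs, 3 mm up and down once turned.
- pulse_ring (a joint): Turn (rad) of the sprung switch ring in the collar, 0 at rest, growing clockwise. The lid turns freely by 0.11 rad from the slots, then its lugs push the ring: ring = lid turn - 0.11. It springs back with 0.04 N m plus 0.1 per rad. At the single rib it reads 0.5; from 0.82 two spring balls resist (0.28 N m); pushed on, it snaps over (the click, before 0.9) and latches near 1.03; stop at 1.15.
- cup: White ceramic coffee cup with a handle, 76 mm diameter, 66 mm high, on the table to the right. Origin at the centre of its underside. The cup, the glass and the lid stand in three places in any order.
- glass: Empty amber glass tumbler, 68 mm diameter, 88 mm high, on the table to the right. Origin at the centre of its underside.
- bowl: Small red plastic bowl, 116 mm diameter, 42 mm high, on the table left of the tray. Origin at the centre of its underside.
- domino_a_top: Upper one of the pair of black dominoes (each 50 by 25 by 10 mm, one on the other) that lies on the tray near its right rim, on the robot's side. Origin at the centre of its underside.
- domino_b_top: Upper one of a pair of black dominoes on the table beyond the tray, to the right. Origin at the centre of its underside.
- domino_c_top: Upper one of another pair of black dominoes on the table, further right. Origin at the centre of its underside.
Not all that is in view belongs to the job. What is shaped like the grinder but blue is not meant. What is shaped like the lid but purple is not meant.

How it is judged:
By the outcome, as a careful person would: the job done as asked, in the order asked, and still so for the second after the job is handed in, while the arm keeps its last pose, push and grip.
It also fails if it takes over 62 s, if anything falls off the work surface, if the arm or the gripper's body presses on something with over 40 N, if the wrist force passes 120 N, or if a joint passes its speed limit or range.

### The arm

A 6-joint arm with a two-finger parallel gripper is mounted at the origin on the work surface. World frame = base frame: x ahead of the robot, y to its left, z up, the work surface at z = 0. Lengths are in m, angles in degrees, forces in N, time in s.
With the tool pointing down it reaches from about 0.35 to 0.875 m from the base axis. Payload 4.2 kg.
Tool frame: the origin (TCP) lies at the very end of the fingers, on their centre line; the grasp point (between the pads) lies 19 mm behind it; z points along the fingers, y is the line along which they close (so a half turn about z gives the same grasp; the last joint's range is limited). The gripper opens to 87 mm and grips with 3 to 60 N. Pads are 19 mm wide; open, the fingers measure 117 mm over their backs; the gripper's body (75 mm by 190 mm) begins 51 mm behind the grasp point.
Start: joints at [90.39, 22.042, 0.453, 0, -68.411, -14.817], TCP at [0.156, 0.605, 0.223] pointing down, gripper open.
Joint ranges: [-179.83, 179.83], [-69.29, 118.12], [-61.27, 80.66], [-181.25, 117.63], [-171.15, -9.14], [-177.46, 177.46]. Speed limits (degrees/s): [159.86, 159.86, 180, 180, 180, 180].

### API

Orientations are given as a 3x3 rotation matrix whose columns are the frame's x, y, z axes.
In Python, from station import sense, cams, r gives the robot as it stands. The module is installed in compiled form; this text tells all that it offers.
- The arm moves only by the tool step_arm, never from a script. Its argument "targets" is text: rows parted by semicolons, each of 4 numbers parted by spaces: the shift along the tool's x, y, z in cm, then the turn about the tool's z in degrees. In form: x y z turn; .... A call has 1 to 12 rows; each row shifts and turns the commanded pose from where the row before left it, along the tool's axes as they then stand; what a row does not reach is not made up. A row lasts 1/12 s, in which the tool goes at most 41.7 mm and 7.16 degrees, less where a joint would pass 70% of its speed; a pose out of reach is approached as far as the arm can. A call with a gripper value outside its range is refused whole. "claw" is the finger opening in cm, from 0 to 8.7, set as the call begins (left out, the last holds). The fingers move at their own pace and stop on an object; the grip force is fixed at half the most. Time passes only in rows, so rows that do not move let the fingers close. It gives the time, the measured TCP pose, the force, the opening and the grip force at its end, in the units of the state.
- sense(): the state, without advancing time (a new reading comes with each control period).
- cams.capture(name): name is "side" or "top"; returns a dict with "frame" (384x512x3 uint8, blue, green, red), "vertical_fov" (degrees; the focal length in pixels is half the picture's height over the tangent of half this angle, whatever the lens; pixels are square), "cx", "cy" (the principal point, pixels), "dist_coeffs" ([k1, k2, p1, p2, k3] as OpenCV has them; the pictures are not rectified), "eye" and "rotation" of the camera in the world. Camera axes: x right, y down, z forward; pixel columns grow to the right and rows downward; lengths in m; the calibration is good to about 2 mm. A picture is of the moment at which its call begins. There is no depth.
- r.finish_job(): hands the job in; it is judged then, once.
The state is a dict: "time_s": time; "joints": joint angles; "joint_velocities": joint speeds; "effort": joint torques, N m; "tcp_pos": TCP position; "ee_rot": TCP orientation; "wrist_force": force on the tool from outside, world axes, zero at the start; "moment": the same for the moment, N m; "gripper_width": opening from 0.0 (shut) to 1.0 (fully open); "gripper_force": force on a finger pad.
Only numpy, scipy, OpenCV 4.12 (cv2) and the standard library are available. Lean on these libraries where they do the work, as an engineer would, in place of code of your own. Each camera call takes 0.05 s, during which the arm holds its last target. There are 200 camera calls.

## Working session

There is one attempt and no reset: what is moved stays moved. The work goes in short steps, Python scripts to look and compute and a tool call to move; the robot and the scene stay as the last step left them, time stands still between calls to the robot, and variables do not carry over. Pictures are saved under pics/ and viewed, at most 10 in all, crops included, and the job is handed in when it is done.

Besides the shell and the picture viewer there is one more tool, called after ">>>" by a JSON object that holds its "fn" and its "kwargs". step_arm: Moves the arm, as the interface text tells. Its arguments: {"type":"object","properties":{"targets":{"type":"string"},"claw":{"type":"number"}},"required":["targets"]}

```bash
mkdir -p pics; cat > h.py <<'E'
import numpy as np, cv2
from station import sense, cams, r
def cap(n):
    c=cams.capture(n); return c
def K(c):
    f=c["frame"].shape[0]/2/np.tan(np.radians(c["vertical_fov"])/2)
    return np.array([[f,0,c["cx"]],[0,f,c["cy"]],[0,0,1]])
def ray(c,px,z):
    u=cv2.undistortPoints(np.array(px,float).reshape(-1,1,2),K(c),np.array(c["dist_coeffs"],float)).reshape(-1,2)
    d=np.c_[u,np.ones(len(u))]@np.array(c["rotation"]).T
    e=np.array(c["eye"]); return e+d*((z-e[2])/d[:,2])[:,None]
def proj(c,P):
    R=np.array(c["rotation"]);e=np.array(c["eye"])
    return cv2.projectPoints(np.array(P,float).reshape(-1,1,3),cv2.Rodrigues(R.T)[0],-R.T@e,K(c),np.array(c["dist_coeffs"],float))[0].reshape(-1,2)
E
python3 - <<'E'
from h import *
s=sense(); print(s)
for n in("top","side"):
    c=cap(n); print(n,c["eye"],c["rotation"],c["vertical_fov"],c["dist_coeffs"])
    cv2.imwrite(f"pics/{n}0.png",cv2.resize(c["frame"],(800,600),interpolation=cv2.INTER_CUBIC))
E
```

```text
{'time_s': 0.0, 'joints': array([ 9.03902158e+01,  2.20908337e+01,  3.79370003e-01, -3.00255320e-02,
       -6.84112387e+01, -1.48165092e+01]), 'joint_velocities': array([ 0.00905931,  0.00775107,  0.01254288, -0.03206132, -0.12066342,
        0.01722497]), 'effort': array([ 1.49934687e-03, -3.90656340e+01,  1.87398916e+01,  4.21960518e+00,
        1.08804149e-02, -2.02487518e-04]), 'tcp_pos': array([0.15553589, 0.60470829, 0.22145336]), 'ee_rot': array([[ 9.68420767e-01, -2.49321069e-01, -4.72685897e-04],
       [-2.49321505e-01, -9.68418395e-01, -2.14478107e-03],
       [ 7.69813922e-05,  2.19490129e-03, -9.99997588e-01]]), 'wrist_force': array([ 0.81117789, -0.66842297,  0.49030191]), 'moment': array([ 0.02036053, -0.00258119,  0.0458525 ]), 'gripper_force': 0.0, 'gripper_width': 0.9985530994904571}
top [0.37334227 0.00774674 1.1978512 ] [[ 0.02371383 -0.98501537  0.1708285 ]
 [-0.99947637 -0.01959653  0.02574821]
 [-0.02201474 -0.17134964 -0.98496429]] 53.311814706939835 [-0.05141726  0.          0.          0.          0.        ]
side [ 0.49859644 -0.71869538  1.00282478] [[ 0.99823898 -0.03576482  0.04732678]
 [-0.05779622 -0.76608497  0.64013547]
 [ 0.01336201 -0.64174348 -0.76680295]] 56.83666156986358 [-0.10178549  0.          0.          0.          0.        ]
```

View pics/top0.png

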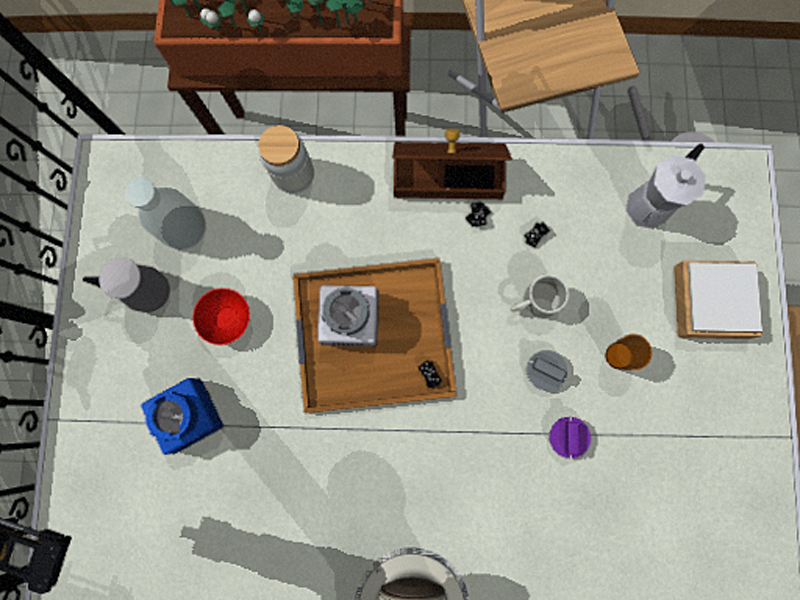

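View pics/side0.png

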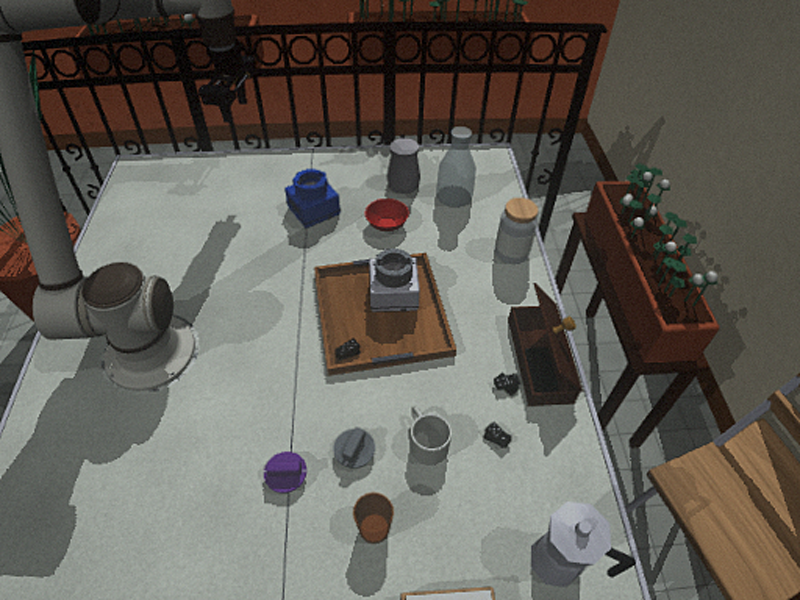

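Top view (800×600 scale): the grinder candidates are silver at (348,315) on the tray and blue at (181,416), and I choose silver. The lid candidates are grey at (550,371) and purple at (570,438), and I choose grey. The cup is at (546,298), the glass at (628,354) and the bowl at (221,316). The side view agrees: grinder (394,282), grey lid (354,450), purple lid (285,472).

Next is one close crop to check the choice.

```bash
python3 - <<'E'
from h import *
t=cap("top");s=cap("side")
def crop(c,x,y,w,h,k): return cv2.resize(c["frame"][y:y+h,x:x+w],(w*k,h*k),interpolation=cv2.INTER_CUBIC)
im=np.zeros((600,800,3),np.uint8)
a=crop(t,184,162,112,106,4); im[:424,:448]=a      # top tray
b=crop(t,330,218,44,34,8)[:, :352]; im[:272,448:800]=b
d=crop(s,228,156,44,45,7); im[272:272+315,448:448+308]=d
e=crop(s,208,270,40,36,4); im[430:430+144,0:160]=e
cv2.imwrite("pics/crop1.png",im)
E
```

```text
(no output)
```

View pics/crop1.png

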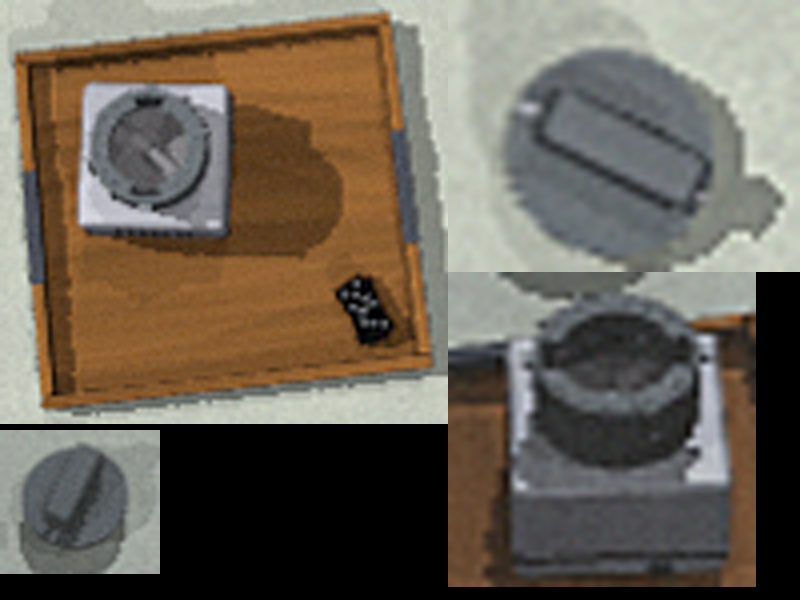

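The crop confirms it. The silver grinder's slots are at crop (148,100) and (148,192), so its x points away from the robot. The grey lid's bar corners are at about (560,88), (710,160), (687,212) and (540,135). Tray corners: (18,52), (388,13), (432,365), (43,407).

```bash
python3 - <<'E'
from h import *
from scipy.optimize import least_squares
t=cap("top")
def nat(p,ox,oy,k,sx=0): return np.array([[ox+(u-sx+.5)/k-.5,oy+(v+.5)/k-.5] for u,v in p])
def fit(px,loc,z,x0):
    loc=np.array(loc)
    def f(q):
        c,s=np.cos(q[2]),np.sin(q[2]); P=np.c_[loc@np.array([[c,s],[-s,c]])+q[:2],np.full(len(loc),z)]
        return (proj(t,P)-px).ravel()
    o=least_squares(f,x0); return o.x,np.abs(o.fun).max()
h=lambda a,b:[[a,b],[a,-b],[-a,-b],[-a,b]]
T,e=fit(nat([(18,52),(388,13),(432,365),(43,407)],184,162,4),h(.14,.15),.026,[.5,.1,0]);print("tray",T,np.degrees(T[2]),e)
c,s=np.cos(T[2]),np.sin(T[2]);R=np.array([[c,-s],[s,c]])
print("corner",T[:2]+R@[.13,.14],"goal grinder",T[:2]+R@[.075,.085])
G,e=fit(nat([(80,84),(228,85),(231,233),(82,233)],184,162,4),h(.055,.055),.08,[.5,.1,0]);print("grinder",G,np.degrees(G[2]),e)
print("in tray",R.T@(G[:2]-T[:2]))
print("collar",ray(t,nat([(149,148)],184,162,4),.12), "slots",ray(t,nat([(148,100),(147,191)],184,162,4),.12))
L,e=fit(nat([(560,88),(710,160),(687,212),(540,135)],330,218,8,448),h(.031,.011),.048,[.4,-.2,-1.]);print("lid",L,np.degrees(L[2]),e)
print("brim c",ray(t,nat([(614,152)],330,218,8,448),.022))
for n,p,z in [("cup",(546,298),.06),("glass",(640,350),.04),("bowl",(221,316),.03),("domA",(430,374),.02)]:
    print(n,ray(t,[np.array(p)*.64],z))
E
```

```text
tray [0.518436   0.08847058 0.12794636] 7.330786188014181 1.0783200034255458
corner [0.62950973 0.2439139 ] goal grinder [0.58197716 0.18234561]
grinder [0.5461773  0.13367672 0.03620177] 2.0742088739142073 0.6851914756545057
in tray [0.03328274 0.04129691]
collar [[0.54726939 0.13385401 0.12      ]] slots [[0.5822386  0.13594719 0.12      ]
 [0.51622046 0.13407525 0.12      ]]
lid [ 0.45328503 -0.25367309 -0.4678895 ] -26.80809349982321 9.26654236185641
brim c [[ 0.4535402 -0.255532   0.022    ]]
cup [[ 0.58890482 -0.24680991  0.06      ]]
glass [[ 0.49367473 -0.43246347  0.04      ]]
bowl [[0.54529023 0.39309381 0.03      ]]
domA [[ 0.44038618 -0.0261112   0.02      ]]
```

```bash
cat >> h.py <<'E'
T=np.array([.518436,.08847]);TY=7.33
def tw(x,y):
    a=np.radians(TY); return T+np.array([[np.cos(a),-np.sin(a)],[np.sin(a),np.cos(a)]])@[x,y]
def yaw(s): return np.degrees(np.arctan2(s["ee_rot"][1,0],s["ee_rot"][0,0]))
def plan(x,y,z,yw,s=None):
    "turn first, then shift (cm) in the turned tool axes"
    s=s or sense(); a=np.radians(yw); d=np.array([x,y,z])-s["tcp_pos"]
    tool=np.array([d[0]*np.cos(a)+d[1]*np.sin(a), d[0]*np.sin(a)-d[1]*np.cos(a), -d[2]])*100
    print("turn %.1f"%((yaw(s)-yw+180)%360-180),"shift",tool.round(2),"t",s["time_s"].__round__(2),"F",s["wrist_force"].round(1))
E
python3 - <<'E'
from h import *
plan(*tw(-.06,.041),.223,TY); plan(*tw(-.06,.041),.06,TY)
E
```

```text
turn -21.8 shift [23.39 51.76 -0.1 ] t 0.25 F [ 0.3 -0.3  0.1]
turn -21.8 shift [23.39 51.76 16.2 ] t 0.25 F [ 0.3 -0.3  0.1]
```

>>> {"fn": "step_arm", "kwargs": {"targets": "0 0 0 -5.45;0 0 0 -5.45;0 0 0 -5.45;0 0 0 -5.45;1.17 2.59 0 0;1.17 2.59 0 0;1.17 2.59 0 0;1.17 2.59 0 0;1.17 2.59 0 0;1.17 2.59 0 0;1.17 2.59 0 0;1.17 2.59 0 0", "claw": 6}}

```text
time_s: 1.25
tcp_pos: [0.2756, 0.4104, 0.2226]
ee_rot: [[0.992, 0.129, 0.0], [0.129, -0.992, 0.0], [0.0, -0.0, -1.0]]
wrist_force: [-0.3, -0.2, 0.6]
gripper_width: 0.689
gripper_force: 0.0
```

>>> {"fn": "step_arm", "kwargs": {"targets": "1.17 2.59 0 0;1.17 2.59 0 0;1.17 2.59 0 0;1.17 2.59 0 0;1.17 2.59 0 0;1.17 2.59 0 0;1.17 2.59 0 0;1.17 2.59 0 0;1.17 2.59 0 0;1.17 2.59 0 0;1.17 2.59 0 0;1.17 2.59 0 0"}}

```text
time_s: 2.25
tcp_pos: [0.4547, 0.1203, 0.2227]
ee_rot: [[0.992, 0.128, 0.0], [0.128, -0.992, 0.0], [0.0, -0.0, -1.0]]
wrist_force: [-0.3, 0.8, -0.3]
gripper_width: 0.693
gripper_force: 0.0
```

```bash
python3 - <<'E'
from h import *
plan(*tw(-.06,.041),.06,TY); print(sense()["tcp_pos"],sense()["joints"])
E
```

```text
turn 0.0 shift [-0.08 -0.13 16.27] t 2.25 F [-0.3  0.8 -0.3]
[0.45469035 0.12027177 0.22269251] [ 3.46760868e+01  6.79699292e+00 -2.03360131e+01 -4.07990483e-03
 -6.28439679e+01  6.27035071e+01]
```

>>> {"fn": "step_arm", "kwargs": {"targets": "0 0 3 0;0 0 3 0;0 0 3 0;0 0 3 0;0 0 3 0;0 0 1.3 0;0 0 0 0;0.8 0 0 0;0.8 0 0 0;0.6 0 0 0;0.5 0 0 0;0.5 0 0 0"}}

```text
time_s: 3.25
tcp_pos: [0.4833, 0.124, 0.0599]
ee_rot: [[0.992, 0.126, -0.007], [0.126, -0.992, -0.003], [-0.007, 0.002, -1.0]]
wrist_force: [-9.2, -3.6, 4.2]
gripper_width: 0.689
gripper_force: 4.3
```

>>> {"fn": "step_arm", "kwargs": {"targets": "0.4 0 0 0;0.4 0 0 0;0.4 0 0 0;0.4 0 0 0;0.4 0 0 0;0.4 0 0 0;0.4 0 0 0;0.2 0 0 0;0.2 0 0 0;0.2 0 0 0;0 0 0 0"}}

```text
time_s: 4.17
tcp_pos: [0.5172, 0.1285, 0.0594]
ee_rot: [[0.992, 0.127, -0.006], [0.127, -0.992, -0.003], [-0.007, 0.002, -1.0]]
wrist_force: [-5.5, -1.5, 2.7]
gripper_width: 0.686
gripper_force: 3.0
```

```bash
python3 - <<'E'
from h import *
plan(*tw(.0105,.041),.06,TY)
t=cap("top");s=cap("side")
def crop(c,x,y,w,h,k): return cv2.resize(c["frame"][y:y+h,x:x+w],(w*k,h*k),interpolation=cv2.INTER_CUBIC)
im=np.zeros((440,800,3),np.uint8)
im[:424,:448]=crop(t,184,162,112,106,4)
im[:440,448:800]=crop(s,198,140,88,110,4)
cv2.imwrite("pics/crop2.png",im)
E
```

```text
turn -0.0 shift [ 0.67 -0.11 -0.06] t 4.17 F [-5.5 -1.5  2.7]
```

View pics/crop2.png

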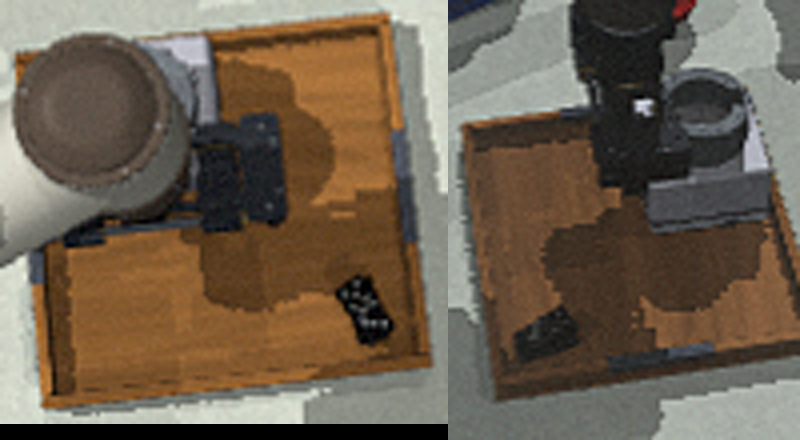

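The grinder is nearly at the far rim (top crop, block at about (185,70)) and squared up. About 6 mm of pushing remains.

>>> {"fn": "step_arm", "kwargs": {"targets": "0.2 0 0 0;0.2 0 0 0;0.2 0 0 0;0 0 0 0;0 0 0 0"}}

```text
time_s: 4.68
tcp_pos: [0.5214, 0.1289, 0.0594]
ee_rot: [[0.992, 0.127, -0.009], [0.127, -0.992, -0.004], [-0.01, 0.002, -1.0]]
wrist_force: [-10.5, -0.1, 5.7]
gripper_width: 0.69
gripper_force: 5.1
```

>>> {"fn": "step_arm", "kwargs": {"targets": "0.1 0 0 0;0.1 0 0 0;0 0 0 0;0 0 0 0"}}

```text
time_s: 5.02
tcp_pos: [0.5214, 0.1287, 0.0594]
ee_rot: [[0.992, 0.127, -0.013], [0.127, -0.992, -0.005], [-0.014, 0.003, -1.0]]
wrist_force: [-14.5, -0.3, 10.1]
gripper_width: 0.685
gripper_force: 7.5
```

>>> {"fn": "step_arm", "kwargs": {"targets": "-1.5 0 0 0;-2 0 0 0;0 0 -3 0;0 0 -3 0;0 0 -3 0;0 0 0 -7;0 0 0 -7;0 0 0 -7;0 0 0 -7;0 0 0 -7;0 0 0 -7;0 0 0 -7"}}

```text
time_s: 6.02
tcp_pos: [0.4939, 0.1269, 0.1508]
ee_rot: [[0.549, 0.836, 0.003], [0.836, -0.549, 0.002], [0.003, 0.001, -1.0]]
wrist_force: [-0.1, 0.8, -0.3]
gripper_width: 0.688
gripper_force: 0.0
```

>>> {"fn": "step_arm", "kwargs": {"targets": "0 0 0 -7;0 0 0 -7;0 0 0 -7;0 0 0 -7;0 0 0 -7;0 0 0 -6;0 0 0 0"}}

```text
time_s: 6.6
tcp_pos: [0.4938, 0.1269, 0.1507]
ee_rot: [[-0.13, 0.992, 0.002], [0.992, 0.13, 0.001], [0.001, 0.002, -1.0]]
wrist_force: [-0.6, 0.1, -0.6]
gripper_width: 0.685
gripper_force: 0.0
```

```bash
python3 - <<'E'
from h import *
plan(*tw(.073,-.055),.06,TY+90)
E
```

```text
turn 0.1 shift [-9.62  9.25  9.07] t 6.6 F [-0.6  0.1 -0.6]
```

>>> {"fn": "step_arm", "kwargs": {"targets": "-3.2 0 0 0;-3.2 0 0 0;-3.2 0 0 0;0 3.1 0 0;0 3.1 0 0;0 3.1 0 0;0 0 3 0;0 0 3 0;0 0 3.1 0;0.5 0 0 0;0.5 0 0 0;0.5 0 0 0"}}

```text
time_s: 7.6
tcp_pos: [0.5972, 0.059, 0.0606]
ee_rot: [[-0.128, 0.992, 0.004], [0.992, 0.128, 0.0], [0.0, 0.004, -1.0]]
wrist_force: [0.6, 1.1, 0.7]
gripper_width: 0.683
gripper_force: 0.0
```

>>> {"fn": "step_arm", "kwargs": {"targets": "0.5 0 0 0;0.5 0 0 0;0.5 0 0 0;0.5 0 0 0;0.5 0 0 0;0.5 0 0 0;0.5 0 0 0;0.5 0 0 0;0.5 0 0 0;0.5 0 0 0;0 0 0 0"}}

```text
time_s: 8.52
tcp_pos: [0.5895, 0.1072, 0.0598]
ee_rot: [[-0.129, 0.992, 0.001], [0.992, 0.129, -0.002], [-0.002, 0.001, -1.0]]
wrist_force: [0.6, -4.5, 3.7]
gripper_width: 0.687
gripper_force: 2.3
```

```bash
python3 - <<'E'
from h import *
plan(*tw(.073,.018),.06,TY+90)
E
```

```text
turn 0.1 shift [ 0.85  0.01 -0.02] t 8.52 F [ 0.6 -4.5  3.7]
```

>>> {"fn": "step_arm", "kwargs": {"targets": "0.3 0 0 0;0.2 0 0 0;0.2 0 0 0;0.2 0 0 0;0.1 0 0 0;0 0 0 0;0 0 0 0"}}

```text
time_s: 9.1
tcp_pos: [0.5883, 0.1161, 0.0598]
ee_rot: [[-0.128, 0.992, 0.001], [0.992, 0.128, -0.002], [-0.002, 0.0, -1.0]]
wrist_force: [0.6, -7.2, 4.8]
gripper_width: 0.691
gripper_force: 3.8
```

>>> {"fn": "step_arm", "kwargs": {"targets": "0.1 0 0 0;0.1 0 0 0;0.1 0 0 0;0 0 0 0"}}

```text
time_s: 9.43
tcp_pos: [0.5884, 0.1165, 0.06]
ee_rot: [[-0.129, 0.992, 0.001], [0.992, 0.129, -0.006], [-0.006, -0.0, -1.0]]
wrist_force: [4.5, -15.8, 4.5]
gripper_width: 0.686
gripper_force: 8.6
```

>>> {"fn": "step_arm", "kwargs": {"targets": "-1.5 0 0 0;-2.5 0 0 0;0 0 -4 0;0 0 -4 0;0 0 -4 0;-3.8 0 0 0;-3.8 0 0 0;-3.8 0 0 0;-3.8 0 0 0;-3.8 0 0 0;0 0 0 0", "claw": 6}}

```text
time_s: 10.35
tcp_pos: [0.6136, -0.0941, 0.1776]
ee_rot: [[-0.094, 0.996, 0.004], [0.995, 0.095, -0.03], [-0.03, 0.001, -1.0]]
wrist_force: [-0.2, 0.3, 0.1]
gripper_width: 0.692
gripper_force: 0.0
```

```bash
python3 - <<'E'
from h import *
print(sense()["tcp_pos"],sense()["joints"].round())
t=cap("top");s=cap("side")
def crop(c,x,y,w,h,k): return cv2.resize(c["frame"][y:y+h,x:x+w],(w*k,h*k),interpolation=cv2.INTER_CUBIC)
im=np.zeros((600,800,3),np.uint8)
im[:480,:480]=crop(t,184,160,60,60,8)
im[:480,480:800]=crop(s,230,145,40,60,8)
cv2.imwrite("pics/crop3.png",im)
# predicted pixel outlines for the goal pose
a=np.radians(TY)
g=[tw(.075+i*.055,.085+j*.055) for i,j in((1,1),(1,-1),(-1,-1),(-1,1))]
P=proj(t,[[*q,.08] for q in g]); print("pred block corners crop",((P-[184,160]+.5)*8-.5).round())
P=proj(t,[[*tw(.075+d,.085),.12] for d in (0,.032,-.032)]); print("pred collar",((P-[184,160]+.5)*8-.5).round())
P=proj(s,[[*tw(.075+d,.085),.12] for d in (0,.032,-.032)]); print("side collar",((P-[230,145]+.5)*8-.5).round()+[480,0])
# tray rim inner far-left corner & top
P=proj(t,[[*tw(.13,.14),.026],[*tw(.14,.15),.026]]); print("rim",((P-[184,160]+.5)*8-.5).round())
E
```

```text
[ 0.61362438 -0.09405355  0.17760188] [  7.  23.  -5.   2. -62. 177.]
pred block corners crop [[ 28. 108.]
 [318.  77.]
 [344. 365.]
 [ 49. 396.]]
pred collar [[168. 215.]
 [161. 129.]
 [175. 302.]]
side collar [[725.  98.]
 [796.  89.]
 [654. 106.]]
rim [[ 55. 140.]
 [ 28. 118.]]
```

View pics/crop3.png

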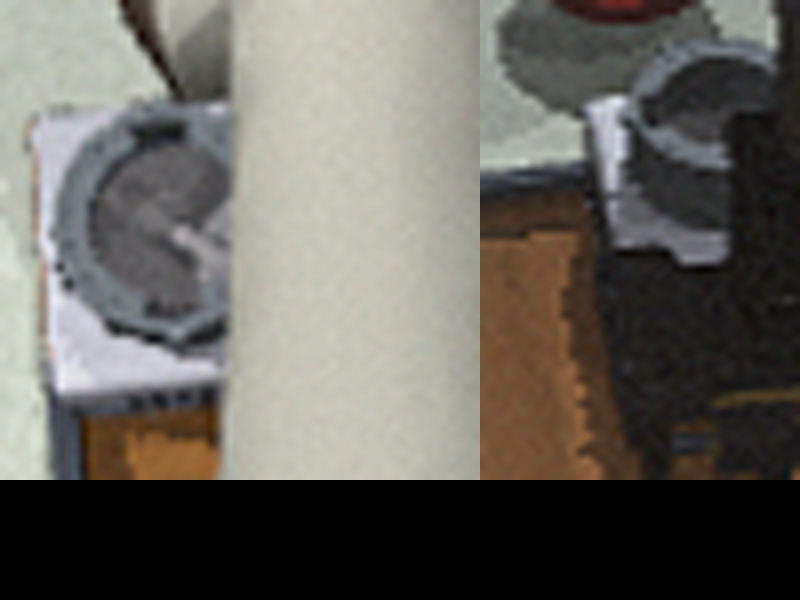

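The grinder's block edge lies along the left and far rims: corner at crop (33,115), predicted (28,108). But j6 is at its limit and the tool has tilted a little, so I'll turn back and check that.

>>> {"fn": "step_arm", "kwargs": {"targets": "0 0 0 6;0 0 0 6;0 0 0 6;0 0 0 6;0 0 0 6;0 0 0 0;0 0 0 0"}}

```text
time_s: 11.03
tcp_pos: [0.6141, -0.0893, 0.1782]
ee_rot: [[0.407, 0.913, 0.005], [0.913, -0.407, -0.029], [-0.024, 0.016, -1.0]]
wrist_force: [-0.3, -0.6, 0.7]
gripper_width: 0.69
gripper_force: 0.0
```

```bash
python3 - <<'E'
from h import *
from scipy.optimize import least_squares
print(sense()["joints"].round(1))
t=cap("top")
px=np.array([[330+(u-448+.5)/8-.5,218+(v+.5)/8-.5] for u,v in [(560,88),(710,160),(687,212),(540,135)]])
loc=np.array([[.031,.011],[-.031,.011],[-.031,-.011],[.031,-.011]])*[1,-1]
def f(q):
    c,s=np.cos(q[2]),np.sin(q[2]); return (proj(t,np.c_[loc@np.array([[c,s],[-s,c]])+q[:2],np.full(4,.048)])-px).ravel()
o=least_squares(f,[.45,-.25,1.1]);print(o.x,np.degrees(o.x[2]),np.abs(o.fun).max())
plan(.4535,-.2545,.18,np.degrees(o.x[2]))
E
```

```text
[  7.5  23.2  -5.    1.9 -61.7 147.6]
[ 0.45309112 -0.25353384  1.12276703] 64.32981219186713 0.42525346994972324
turn 1.6 shift [-21.82  -7.32  -0.18] t 11.08 F [-0.4  0.6  0.5]
```

A 1.7° tilt has stuck in the commanded pose, left over from the j6 upper limit. By mirror symmetry, nudging against the lower limit while moving +y should cancel it, and there is enough time for that.

>>> {"fn": "step_arm", "kwargs": {"targets": "0 0 0 7;0 0 0 7;0 0 0 7;0 0 0 7;0 0 0 7;0 0 0 7;0 0 0 7;0 0 0 7;0 0 0 7;0 0 0 7;0 0 0 7;0 0 0 7"}}

```text
time_s: 12.08
tcp_pos: [0.614, -0.0901, 0.1781]
ee_rot: [[0.948, -0.317, 0.005], [-0.317, -0.948, -0.029], [0.014, 0.026, -1.0]]
wrist_force: [-0.3, -1.5, -0.3]
gripper_width: 0.69
gripper_force: 0.0
```

>>> {"fn": "step_arm", "kwargs": {"targets": "0 0 0 7;0 0 0 7;0 0 0 7;0 0 0 7;0 0 0 7;0 0 0 7;0 0 0 7;0 0 0 7;0 0 0 7;0 0 0 7;0 0 0 7;0 0 0 7"}}

```text
time_s: 13.08
tcp_pos: [0.614, -0.0901, 0.1782]
ee_rot: [[-0.216, -0.976, 0.005], [-0.976, 0.216, -0.029], [0.027, -0.011, -1.0]]
wrist_force: [0.1, 0.5, 0.4]
gripper_width: 0.691
gripper_force: 0.0
```

>>> {"fn": "step_arm", "kwargs": {"targets": "0 0 0 7;0 0 0 7;0 0 0 7;0 0 0 7;0 0 0 7;0 0 0 7;0 0 0 7;0 0 0 7;0 0 0 7;0 0 0 7;0 0 0 7;0 0 0 7"}}

```text
time_s: 14.08
tcp_pos: [0.614, -0.0901, 0.1782]
ee_rot: [[-0.994, 0.113, 0.005], [0.113, 0.993, -0.029], [-0.008, -0.028, -1.0]]
wrist_force: [0.3, -0.5, -0.1]
gripper_width: 0.69
gripper_force: 0.0
```

>>> {"fn": "step_arm", "kwargs": {"targets": "0 0 0 7;0 0 0 7;0 0 0 7;0 0 0 7;0 0 0 7;0 0 0 7;0 0 0 7;0 0 0 7;0 0 0 7;0 0 0 7;0 0 0 0"}}

```text
time_s: 15.0
tcp_pos: [0.614, -0.0901, 0.1782]
ee_rot: [[-0.237, 0.971, 0.005], [0.971, 0.237, -0.029], [-0.029, -0.002, -1.0]]
wrist_force: [-0.0, -0.0, -0.2]
gripper_width: 0.69
gripper_force: 0.0
```

```bash
python3 - <<'E'
from h import *
print(sense()["joints"],yaw(sense()))
E
```

```text
[   7.42548138   23.24143705   -5.03918585    1.91507426  -61.66699684
 -174.60765013] 103.72776894319759
```

>>> {"fn": "step_arm", "kwargs": {"targets": "2 0 0 0;2 0 0 0;2 0 0 0;2 0 0 0;0 0 0 0"}}

```text
time_s: 15.42
tcp_pos: [0.5978, -0.0271, 0.1769]
ee_rot: [[-0.268, 0.963, -0.001], [0.963, 0.268, 0.0], [0.001, -0.001, -1.0]]
wrist_force: [0.0, 0.5, 0.3]
gripper_width: 0.685
gripper_force: 0.0
```

>>> {"fn": "step_arm", "kwargs": {"targets": "2 0 0 0;0 0 0 0"}}

```text
time_s: 15.58
tcp_pos: [0.5941, -0.0151, 0.1766]
ee_rot: [[-0.276, 0.961, -0.004], [0.961, 0.276, 0.011], [0.012, -0.0, -1.0]]
wrist_force: [0.1, 0.4, 0.8]
gripper_width: 0.691
gripper_force: 0.0
```

The tilt is now 0.6°, which is good enough. Next I turn ccw to the lid's yaw (-115.7°).

>>> {"fn": "step_arm", "kwargs": {"targets": "0 0 0 -6.9;0 0 0 -6.9;0 0 0 -6.9;0 0 0 -6.9;0 0 0 -6.9;0 0 0 -6.9;0 0 0 -6.9;0 0 0 -6.9;0 0 0 -6.9;0 0 0 -6.9", "claw": 5}}

```text
time_s: 16.42
tcp_pos: [0.5944, -0.0168, 0.1764]
ee_rot: [[-0.997, 0.082, -0.004], [0.082, 0.997, 0.01], [0.005, 0.01, -1.0]]
wrist_force: [0.3, -0.4, 0.4]
gripper_width: 0.574
gripper_force: 0.0
```

>>> {"fn": "step_arm", "kwargs": {"targets": "0 0 0 -6.9;0 0 0 -6.9;0 0 0 -6.9;0 0 0 -6.9;0 0 0 -6.9;0 0 0 -6.9;0 0 0 -6.9;0 0 0 -6.9;0 0 0 -6.9;0 0 0 -6.9;0 0 0 0"}}

```text
time_s: 17.33
tcp_pos: [0.5945, -0.0168, 0.1764]
ee_rot: [[-0.438, -0.899, -0.004], [-0.899, 0.438, 0.01], [-0.007, 0.008, -1.0]]
wrist_force: [-0.2, -0.1, -0.2]
gripper_width: 0.571
gripper_force: 0.0
```

```bash
python3 - <<'E'
from h import *
print(sense()["joints"],yaw(sense()))
plan(.4535,-.2545,.025,-115.7)
E
```

```text
[ 13.64249484  21.28089325  -7.39518838  -0.70098646 -61.39793327
 -39.25909719] -115.95425557609559
turn -0.3 shift [27.54  2.39 15.14] t 17.33 F [-0.2 -0.1 -0.2]
```

>>> {"fn": "step_arm", "kwargs": {"targets": "3.05 0.27 0 0;3.05 0.27 0 0;3.05 0.27 0 0;3.05 0.27 0 0;3.05 0.27 0 0;3.05 0.27 0 0;3.05 0.27 0 0;3.05 0.27 0 0;3.05 0.2 0 0;0 0 3 0;0 0 3 0;0 0 1 0"}}

```text
time_s: 18.33
tcp_pos: [0.4493, -0.2518, 0.1012]
ee_rot: [[-0.444, -0.896, -0.01], [-0.896, 0.444, 0.013], [-0.007, 0.014, -1.0]]
wrist_force: [-1.0, -0.3, -1.0]
gripper_width: 0.58
gripper_force: 0.0
```

```bash
python3 - <<'E'
from h import *
plan(.4535,-.2545,.026,-115.7)
t=cap("top");s=cap("side")
def crop(c,x,y,w,h,k): return cv2.resize(c["frame"][y:y+h,x:x+w],(w*k,h*k),interpolation=cv2.INTER_CUBIC)
im=np.zeros((480,800,3),np.uint8)
im[:480,:400]=crop(t,184,160,50,60,8)
im[:480,400:800]=crop(s,200,255,50,60,8)
cv2.imwrite("pics/crop4.png",im)
P=proj(s,[[.4535,-.2545,.048]]+[[.4535+i*.031*np.cos(1.1228)-j*.011*np.sin(1.1228),-.2545+i*.031*np.sin(1.1228)+j*.011*np.cos(1.1228),.048] for i in(1,-1) for j in (1,-1)]+[list(sense()["tcp_pos"])])
print("pred side bar top + tcp",((P-[200,255]+.5)*8-.5).round()+[400,0])
E
```

```text
turn -0.7 shift [ 0.06 -0.49  7.52] t 18.33 F [-1.  -0.3 -1. ]
pred side bar top + tcp [[609. 213.]
 [618. 132.]
 [672. 153.]
 [545. 275.]
 [600. 297.]
 [594. 137.]]
```

View pics/crop4.png

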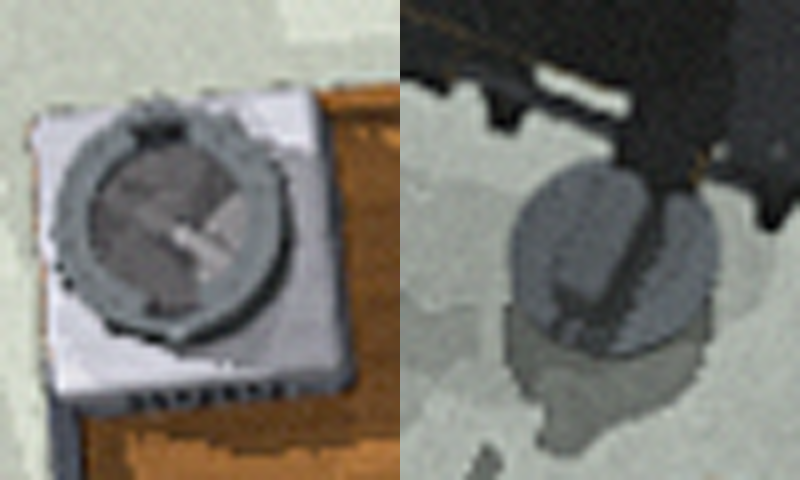

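The grinder sits square in the corner: top-plate corners at about (33,112), (318,88), (350,382), (56,392), slots at (160,130) and (160,305). The gripper straddles the lid bar (side crop, about (610,230)). Now descend and grip.

>>> {"fn": "step_arm", "kwargs": {"targets": "0 -0.3 0 -0.7;0 0 0 0;0 0 2.5 0;0 0 2.5 0;0 0 1.5 0;0 0 1 0;0 0 0 0"}}

```text
time_s: 19.02
tcp_pos: [0.4546, -0.2522, 0.0288]
ee_rot: [[-0.428, -0.904, -0.005], [-0.904, 0.428, 0.011], [-0.007, 0.009, -1.0]]
wrist_force: [-1.1, 0.3, -0.1]
gripper_width: 0.572
gripper_force: 0.0
```

```bash
python3 - <<'E'
from h import *
plan(.4535,-.2545,.026,-115.7); print(sense()["joints"].round(1))
E
```

```text
turn 0.3 shift [0.25 0.   0.28] t 19.02 F [-1.1  0.3 -0.1]
[-11.5  25.4 -27.   -0.9 -38.  -13.2]
```

>>> {"fn": "step_arm", "kwargs": {"targets": "0 0 0 0;0 0 0 0;0 0 0 0;0 0 0 0;0 0 0 0;0 0 0 0", "claw": 1.5}}

```text
time_s: 19.52
tcp_pos: [0.4551, -0.2527, 0.0302]
ee_rot: [[-0.428, -0.904, -0.003], [-0.904, 0.428, 0.01], [-0.008, 0.007, -1.0]]
wrist_force: [0.1, 0.8, 2.4]
gripper_width: 0.251
gripper_force: 30.0
```

>>> {"fn": "step_arm", "kwargs": {"targets": "0 0 -2 0;0 0 -4 0;0 0 -4 0;0 0 -4 0;0 0 -1 0;0 0 0 6;0 0 0 6;0 0 0 6;0 0 0 6;0 0 0 6;0 0 0 6;0 0 0 0"}}

```text
time_s: 20.52
tcp_pos: [0.4549, -0.2539, 0.1793]
ee_rot: [[-0.879, -0.477, -0.004], [-0.477, 0.879, 0.011], [-0.001, 0.011, -1.0]]
wrist_force: [-0.5, 0.2, -0.7]
gripper_width: 0.247
gripper_force: 30.0
```

```bash
cat >> h.py <<'E'
def crop(c,x,y,w,h,k): return cv2.resize(c["frame"][y:y+h,x:x+w],(w*k,h*k),interpolation=cv2.INTER_CUBIC)
E
python3 - <<'E'
from h import *
from scipy.optimize import least_squares
t=cap("top")
nat=lambda p:np.array([[184+(u+.5)/8-.5,160+(v+.5)/8-.5] for u,v in p])
h=lambda a,b:np.array([[a,b],[a,-b],[-a,-b],[-a,b]])
px=nat([(33,112),(318,88),(348,380),(56,392),(160,130),(160,307)])
loc=np.r_[h(.055,.055),[[.032,0],[-.032,0]]]; z=np.r_[[.08]*4,[.12]*2]
def f(q):
    c,s=np.cos(q[2]),np.sin(q[2]); return (proj(t,np.c_[loc@np.array([[c,s],[-s,c]])+q[:2],z])-px).ravel()
o=least_squares(f,[.58,.18,.1]);print(o.x,np.degrees(o.x[2]),o.fun.round(1))
print("goal",tw(.075,.085),TY)
# ellipse of collar outer rim by eye: x 57..288, y 103..~335
print("collar",ray(t,nat([(172,218)]),.12))
plan(*tw(.075,.085),.18,-172.67)
# from the push contacts: TCP stops .5214,.1287 yaw 7.3 / .5884,.1165
E
```

```text
[0.5800023  0.18234227 0.10440546] 5.981992198957232 [-0.3 -0.3  0.4 -0.3 -0.9 -0.8 -1.3  0.8  0.4  0.5  1.6  0.1]
goal [0.58197845 0.18234416] 7.33
collar [[0.5808261  0.18092686 0.12      ]]
turn 21.4 shift [-18.16  41.65  -0.07] t 20.57 F [-0.6 -0.2 -0.8]
```

>>> {"fn": "step_arm", "kwargs": {"targets": "0 0 0 5.4;0 0 0 5.4;0 0 0 5.4;0 0 0 5;-1.2 2.75 0 0;-1.2 2.75 0 0;-1.2 2.75 0 0;-1.2 2.75 0 0;-1.2 2.75 0 0;-1.2 2.75 0 0;-1.2 2.75 0 0;-1.2 2.75 0 0"}}

```text
time_s: 21.57
tcp_pos: [0.5221, -0.022, 0.1817]
ee_rot: [[-0.991, -0.132, -0.004], [-0.132, 0.991, 0.01], [0.002, 0.011, -1.0]]
wrist_force: [0.4, -0.1, 0.3]
gripper_width: 0.255
gripper_force: 29.9
```

>>> {"fn": "step_arm", "kwargs": {"targets": "-1.2 2.75 0 0;-1.2 2.75 0 0;-1.2 2.75 0 0;-1.2 2.75 0 0;-1.2 2.75 0 0;-1.2 2.75 0 0;-1 2 0 0;-0.5 1 0 0;0 0 0 0;0 0 0 0"}}

```text
time_s: 22.4
tcp_pos: [0.5827, 0.181, 0.1829]
ee_rot: [[-0.991, -0.131, -0.005], [-0.131, 0.991, 0.009], [0.004, 0.01, -1.0]]
wrist_force: [-0.3, -0.6, -0.9]
gripper_width: 0.248
gripper_force: 30.0
```

```bash
python3 - <<'E'
from h import *
print(sense()["joints"].round(1),sense()["ee_rot"].round(3))
plan(.581,.182,.15,-173)
E
```

```text
[  32.1   22.4   -4.7   -0.7  -62.9 -114.3] [[-0.991 -0.131 -0.005]
 [-0.131  0.991  0.009]
 [ 0.004  0.01  -1.   ]]
turn 0.5 shift [0.15 0.12 3.29] t 22.4 F [-0.3 -0.6 -0.9]
```

>>> {"fn": "step_arm", "kwargs": {"targets": "0 0.1 1.5 0.5;0 0 1.3 0;0 0 0 0;0 0 0 0"}}

```text
time_s: 22.73
tcp_pos: [0.5823, 0.1809, 0.1552]
ee_rot: [[-0.993, -0.12, -0.005], [-0.12, 0.993, 0.009], [0.004, 0.01, -1.0]]
wrist_force: [0.4, -0.1, -1.3]
gripper_width: 0.245
gripper_force: 30.0
```

```bash
python3 - <<'E'
from h import *
p=sense()["tcp_pos"]; plan(.583,.182,.132,-173); print(p)
s=cap("side");t=cap("top")
im=np.zeros((480,800,3),np.uint8)
im[:480,:480]=crop(s,230,135,60,60,8)
im[:480,480:800]=crop(t,195,160,40,60,8)
cv2.imwrite("pics/crop5.png",im)
f=lambda P:((proj(s,P)-[230,135]+.5)*8-.5).round()
a=np.linspace(0,2*np.pi,8,endpoint=False)
lz=p[2]-.030+.018
print("collar rim pred L/R/near", f([[.581-.0425,.182,.12],[.581+.0425,.182,.12],[.581,.182-.0425,.12]]))
print("brim bottom pred", f([[.581-.04,.182,lz],[.581+.04,.182,lz],[.581,.182-.04,lz]]))
E
```

```text
turn -0.1 shift [-0.08  0.1   2.32] t 22.73 F [ 0.4 -0.1 -1.3]
[0.58229002 0.18085647 0.15521721]
collar rim pred L/R/near [[147. 181.]
 [338. 175.]
 [250. 247.]]
brim bottom pred [[153. 143.]
 [335. 137.]
 [251. 205.]]
```

View pics/crop5.png

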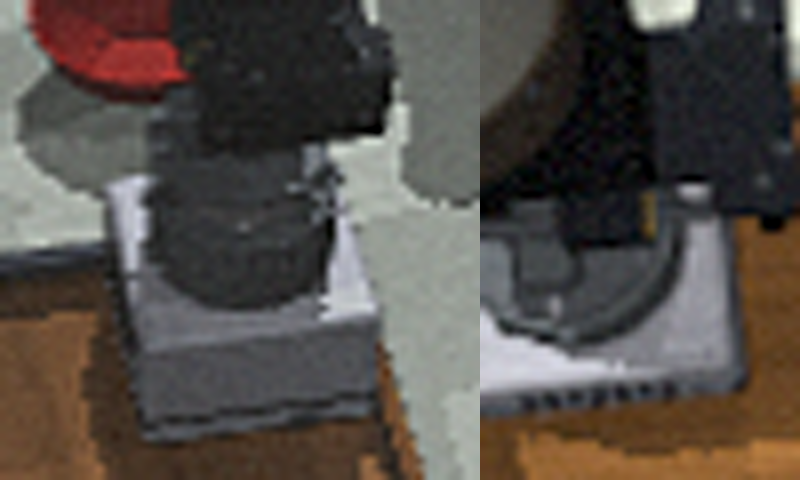

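The lid sits over the collar: in the side crop, brim and collar both span about x 150–335, and the bar lies along the slots. Now lowering gently.

>>> {"fn": "step_arm", "kwargs": {"targets": "0 0.1 0.4 0;0 0 0.4 0;0 0 0.3 0;0 0 0 0"}}

```text
time_s: 23.17
tcp_pos: [0.5831, 0.1834, 0.1442]
ee_rot: [[-0.993, -0.121, -0.003], [-0.121, 0.993, 0.01], [0.002, 0.01, -1.0]]
wrist_force: [2.6, -0.7, -0.6]
gripper_width: 0.254
gripper_force: 30.0
```

>>> {"fn": "step_arm", "kwargs": {"targets": "0 0 0.3 0;0 0 0.3 0;0 0 0 0"}}

```text
time_s: 23.42
tcp_pos: [0.5833, 0.1836, 0.1387]
ee_rot: [[-0.993, -0.121, -0.002], [-0.121, 0.993, 0.01], [0.001, 0.01, -1.0]]
wrist_force: [2.1, -1.2, 1.0]
gripper_width: 0.251
gripper_force: 30.0
```

>>> {"fn": "step_arm", "kwargs": {"targets": "0 0 0.3 0;0 0 0.2 0;0 0 0.2 0;0 0 0 0"}}

```text
time_s: 23.75
tcp_pos: [0.5838, 0.184, 0.1323]
ee_rot: [[-0.993, -0.121, -0.001], [-0.121, 0.993, 0.011], [-0.0, 0.011, -1.0]]
wrist_force: [3.1, -1.0, 4.1]
gripper_width: 0.251
gripper_force: 30.0
```

>>> {"fn": "step_arm", "kwargs": {"targets": "0 0 0.1 0;0 0 0.1 0;0 0 0 0"}}

```text
time_s: 24.0
tcp_pos: [0.5838, 0.184, 0.1322]
ee_rot: [[-0.993, -0.122, -0.0], [-0.122, 0.992, 0.011], [-0.001, 0.011, -1.0]]
wrist_force: [0.3, -1.1, 11.1]
gripper_width: 0.247
gripper_force: 30.0
```

Seated: the height matches home. Easing the down-push, then turning clockwise in stages.

>>> {"fn": "step_arm", "kwargs": {"targets": "0 0 -0.1 0;0 0 0 3;0 0 0 3;0 0 0 3;0 0 0 3;0 0 0 3;0 0 0 3;0 0 0 0"}}

```text
time_s: 24.67
tcp_pos: [0.5843, 0.1834, 0.1323]
ee_rot: [[-0.981, 0.192, 0.0], [0.192, 0.981, 0.01], [0.002, 0.01, -1.0]]
wrist_force: [3.5, -2.5, 6.6]
gripper_width: 0.249
gripper_force: 30.0
```

```bash
python3 - <<'E'
from h import *
s=sense();print(yaw(s),s["moment"],s["wrist_force"],s["tcp_pos"])
E
```

```text
168.91843392430908 [-1.05720398 -1.41713706  0.08192178] [ 3.53170543 -2.5466171   6.58312635] [0.5842901  0.18343611 0.13229036]
```

>>> {"fn": "step_arm", "kwargs": {"targets": "0 0 0 3;0 0 0 3;0 0 0 3;0 0 0 3;0 0 0 2;0 0 0 0;0 0 0 0"}}

```text
time_s: 25.25
tcp_pos: [0.5842, 0.1825, 0.1322]
ee_rot: [[-0.906, 0.423, -0.0], [0.423, 0.906, 0.008], [0.004, 0.007, -1.0]]
wrist_force: [3.3, -5.2, 5.5]
gripper_width: 0.25
gripper_force: 30.0
```

```bash
python3 - <<'E'
from h import *
s=sense();print(yaw(s),s["moment"],s["wrist_force"],s["tcp_pos"],s["joints"].round(1))
s=cap("side");t=cap("top")
im=np.zeros((480,800,3),np.uint8)
im[:480,:480]=crop(s,230,135,60,60,8)
im[:480,480:800]=crop(t,184,165,40,60,8)
cv2.imwrite("pics/crop6.png",im)
P=proj(t,[[*tw(.075+.055*i,.085+.055*j),.08] for i,j in((1,1),(-1,1),(-1,-1))]); print(((P-[184,165]+.5)*8-.5).round()+[480,0])
E
```

```text
155.00584757303056 [-1.72162004 -1.56334975  0.16452045] [ 3.28525791 -5.24797265  5.51429203] [0.58416051 0.18246263 0.1322477 ] [  32.3   25.    -8.4   -0.5  -56.3 -147. ]
[[508.  68.]
 [529. 356.]
 [824. 325.]]
```

View pics/crop6.png

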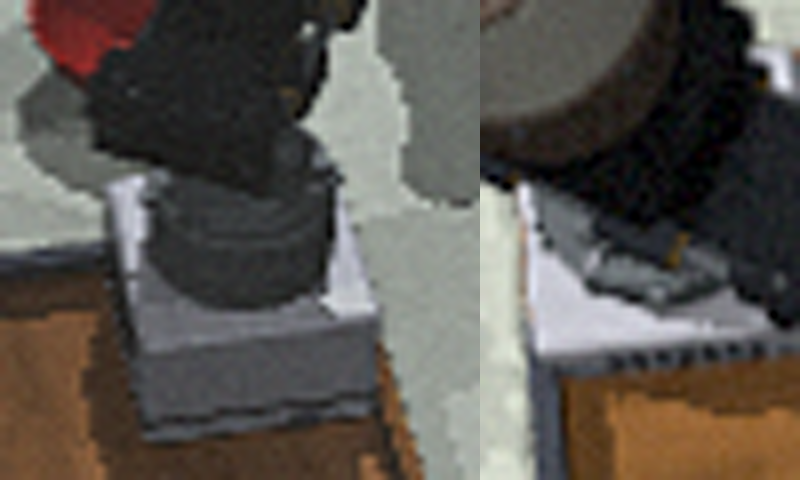

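The lid is seated: the brim sits on the collar at side crop (245,230). The grinder's near-left corner is at (530,352), predicted (529,356), so it is still in its corner. The lid has turned about 32°, so about 2.8° remains, with a slight nudge towards the far rim.

>>> {"fn": "step_arm", "kwargs": {"targets": "-0.09 0.04 0 0;0 0 0 1.4;0 0 0 1.4;0 0 0 0;0 0 0 0;0 0 0 0"}}

```text
time_s: 25.85
tcp_pos: [0.5846, 0.1826, 0.1323]
ee_rot: [[-0.885, 0.466, -0.001], [0.466, 0.885, 0.008], [0.005, 0.007, -1.0]]
wrist_force: [1.9, -4.7, 6.8]
gripper_width: 0.253
gripper_force: 30.0
```

```bash
python3 - <<'E'
from h import *
s=sense();print(yaw(s),s["moment"],s["wrist_force"],s["tcp_pos"],s["joints"].round(1))
s=cap("side");t=cap("top")
im=np.zeros((600,800,3),np.uint8)
im[:,:]=crop(s,240,143,40,30,20)
cv2.imwrite("pics/crop7.png",im)
f=lambda P:((proj(s,P)-[240,143]+.5)*20-.5).round()
g=tw(.075,.085)
for a in (-35,0,-66,-74):
    b=np.radians(TY+180+a); print(a,f([[*(g+.044*np.array([np.cos(b),np.sin(b)])),.118]]), f([[*(g+.044*-np.array([np.cos(b),np.sin(b)])),.118]]))
E
```

```text
152.2074653577642 [-1.49394812 -1.14383991  0.16382053] [ 1.94630891 -4.7219407   6.8026623 ] [0.58459263 0.18255816 0.13227104] [  32.2   25.1   -8.3   -0.5  -56.4 -149.7]
-35 [[189. 220.]] [[642. 368.]]
0 [[169. 323.]] [[655. 263.]]
-66 [[273. 151.]] [[559. 440.]]
-74 [[302. 140.]] [[529. 453.]]
```

View pics/crop7.png

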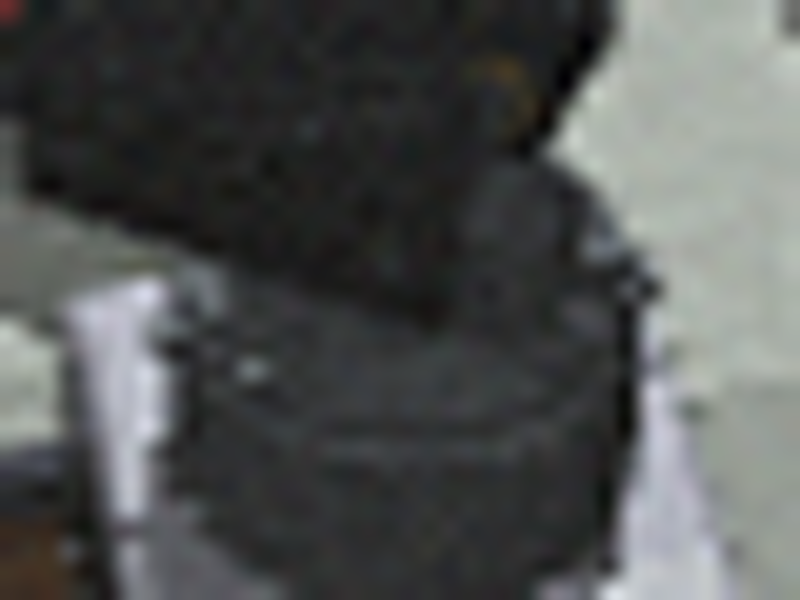

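The visible bar end, at about (540,240), points to the lower right towards the predicted pulse rib at (642,368). The lid is flat on the collar and turned about 35°, well short of the lock. Handing in.

```bash
python3 -c "
from h import *
print(r.finish_job())"
```

```text
the job is handed in; nothing more can be done
None
```

Job handed in at about 26 s; it returned no verdict: the grinder is in the far left corner, and the lid is seated, turned about 35° to the pulse rib by my measurements (no click) and still gripped there against its spring.

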